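Bring the sample vessel to the measuring station, fit its capped port lid and uncover it

TASK

Push the vessel carriage by its front post along the slide, out from under the dosing nozzle, until it clicks into the next station (the middle one, not the last). Then grip the white port lid by its rim, lift it from its parking collar with the metal dust cap still on, lower both together gently until the lid is fully seated in the glass vessel's mouth, and let go. Finally lift the dust cap alone by its knob, straight up, leaving the port lid seated and still, and finish while holding the cap still and upright about 10 cm above the lid, without letting go or putting it down; leave everything else on the bench as it stands.

Things in the scene. Friction and masses are not known exactly. Their poses are not given: they have to be found in the camera images.
- slide_base: Fixed bench slide on the table: base plate 130 (x) x 350 (y) x 10 mm, rail along its own y, a stop block at each end. Origin: centre of its underside; turned up to 0.2 rad. Vessel axis at own x = 0 and own y = +100 at the fill bay (robot's left), -30 at the measuring station, -100 at the last (rinse) station.
- nozzle_tip (a point): Tip of the dosing nozzle over the fill bay, fixed on slide_base, 14 mm above the vessel rim's height, so no lid fits on there. Above it, 150 to 200 mm over the table, a 24 mm wide dosing head and arm run back (own +x) to a 12 mm post 85 mm behind the rail.
- carriage (a joint): Travel of the carriage in m: 0 at the fill bay's stop, growing along slide_base's own -y (to the robot's right). A spring plunger clicks between two ridges at 0.130 (measuring station) and at 0.200 (rinse); end stop 0.212. Slides with about 1 N, passing a ridge takes 6 to 11 N; within 4 mm of a station the plunger draws it in. Starts between 0 and 0.025.
- post_top (a point): Centre of the top of the carriage's steel push post: upright cylinder, 14 mm diameter, top 82 mm over the table, the upper 35 mm free above a 22 mm wide foot. It stands 95 mm in front (own -x) of the vessel's axis and moves with the carriage. Axes as slide_base.
- vessel_mouth (a point): Centre of the rim of the glass vessel clamped on the carriage, 100 mm over the table. Vessel outside 58 mm, mouth 52 mm in diameter, 56 mm deep. Moves with the carriage. Axes as slide_base.
- port_lid: White port lid (inner lid), 90 to 155 g. Origin: centre of its flange's underside, z up. Flange 66 mm diameter, 10 mm thick: grip across this edge, any yaw. Below, a spigot 49 mm wide, 12 mm long, its lower half tapering to 41 mm, enters the vessel; seated, the origin is at vessel_mouth. On top a boss 46 mm wide, 6 mm high, and three stubs up to z = 22.
- dust_cap: Metal dust cap (outer lid), 50 g: inverted cup 55 mm outside, 50 inside, 20 mm high, with an upright black knob 18 mm in diameter on top (own z 20 to 36; foot 22 mm wide up to z = 22). Origin: centre of its open lower rim, z up. It sits loosely over the lid's boss on the flange, origin 10 mm above the port lid's; nothing fastens it.
- lid_stand: Fixed parking collar: upright grey plastic ring 60 mm outside, 53 mm inside, 48 mm high, on a foot 84 mm wide that narrows to 60 mm at 10 mm height. Origin: centre of its underside. At the start the port lid's flange rests on its rim, spigot inside.
- flask_1: Bystander, to be left alone: clear conical flask, 61 wide, 105 tall, beyond the slide's left end. Sizes in mm, origin at the centre of the underside.
- beaker_k: Bystander, to be left alone: glass beaker, 72 wide, 88 tall, right. Sizes in mm, origin at the centre of the underside.
- flask_2: Bystander, to be left alone: small clear conical flask, 52 wide, 87 tall, beyond the slide's right end. Sizes in mm, origin at the centre of the underside.
- dropper_1: Bystander, to be left alone: brown dropper bottle, 33 wide, 102 tall, right of the parking collar. Sizes in mm, origin at the centre of the underside.

How it is judged:
On the way, in this order (a step that is already met when the one before it is completed fails the run):
1. the carriage rests in the measuring station's detent (value of joint carriage between 0.127 and 0.133 m and velocity of joint carriage between -0.01 and 0.01 m/s), for 0.3 s.
2. the port lid, dust cap still on it, is fully seated in the vessel at the measuring station and let go (value of joint carriage between 0.127 and 0.133 m and horizontal distance between port_lid and vessel_mouth below 0.003 m and z of port_lid in the frame of vessel_mouth between -0.004 and 0.002 m and angle between port_lid's own z axis and vertical below 0.04 rad and horizontal distance between dust_cap and port_lid below 0.005 m and z of dust_cap in the frame of port_lid below 0.0125 m and contact force between the fingers and port_lid below 0.1 N), for 0.2 s.
3. the dust cap alone is lifted clear of the port lid (horizontal distance between port_lid and vessel_mouth below 0.003 m and z of port_lid in the frame of vessel_mouth between -0.004 and 0.002 m and angle between port_lid's own z axis and vertical below 0.04 rad and z of dust_cap in the frame of port_lid above 0.045 m and contact force between the fingers and dust_cap above 0.5 N), for 0.2 s.
At the end, for the whole second after the job is handed in: Carriage in the measuring detent (travel 0.130 +- 0.003 m); port lid seated (axis within 3 mm, flange within 2 mm of rim, tilt < 0.04 rad), untouched; fingers hold the dust cap still, tilt < 0.25 rad, rim 50 to 190 mm above the flange, within 50 mm of its axis, touching only the hand (value of joint carriage between 0.127 and 0.133 m and horizontal distance between port_lid and vessel_mouth below 0.003 m and z of port_lid in the frame of vessel_mouth between -0.004 and 0.002 m and angle between port_lid's own z axis and vertical below 0.04 rad and z of dust_cap in the frame of port_lid between 0.06 and 0.2 m and horizontal distance between dust_cap and port_lid below 0.05 m and angle between dust_cap's own z axis and vertical below 0.25 rad and contact force between the fingers and dust_cap above 0.5 N and contact force between dust_cap and port_lid below 0.05 N and contact force between dust_cap and slide_base below 0.05 N and contact force between each of the arm, the fingers and port_lid below 0.1 N and linear speed of dust_cap below 0.02 m/s); the arm keeps its last pose, push and grip.
It fails at once if the dust cap came off the port lid while the lid was not seated in the vessel, or the lid was unseated once uncovered (distance between dust_cap and port_lid above 0.025 m and not (horizontal distance between port_lid and vessel_mouth below 0.004 m and z of port_lid in the frame of vessel_mouth between -0.004 and 0.004 m and angle between port_lid's own z axis and vertical below 0.07 rad)).
It fails at once if the port lid was dropped or let go away from its seat (contact force between the fingers and port_lid below 0.02 N and horizontal distance between port_lid and lid_stand above 0.03 m and (horizontal distance between port_lid and vessel_mouth above 0.008 m or z of port_lid in the frame of vessel_mouth above 0.008 m)).
It fails at once if the lid was rammed onto the glass vessel (over 40 N) (contact force between port_lid and slide_base above 40 N).
It fails at once if a bystander was knocked over or shifted by more than 30 mm (distance of any of flask_1, beaker_k, flask_2, dropper_1 from where it was at the start of the episode above 0.03 m or angle between any of flask_1, beaker_k, flask_2, dropper_1's own z axis and vertical above 0.4 rad).
It also fails if it takes over 61 s, if anything falls off the work surface, if the arm or the gripper's body presses on something with over 40 N, if the wrist force passes 120 N, or if a joint passes its speed limit or range.

ROBOT

A 6-joint arm with a two-finger parallel gripper is mounted at the origin on the work surface; the furniture and walls round the work are solid. World frame = base frame: x ahead of the robot, y to its left, z up, the work surface at z = 0. Lengths are in m, angles in rad, forces in N, time in s.
With the tool pointing down it reaches from about 0.35 to 0.775 m from the base axis. Payload 5.5 kg.
Tool frame: the origin (TCP) lies between the finger pads; the fingertips stand 22 mm ahead of it and the grasp point (between the pads) lies 3 mm ahead of it; z points along the fingers, y is the line along which they close (so a half turn about z gives the same grasp; the last joint's range is limited). The gripper opens to 85 mm and grips with 20 to 120 N. Pads are 22 mm wide; open, the fingers measure 114 mm over their backs; the gripper's body (76 mm by 85 mm) begins 54 mm behind the grasp point. The pads swing forward as they close: fully open they stand 13 mm farther back than shut.
Start: joints at [1.011, 0.313, 0.046, 1.304, 0, 1.431], TCP at [0.234, 0.525, 0.253] pointing down, gripper open.
Joint ranges: [-2.76, 2.76], [-0.86, 1.69], [-1.03, 1.26], [-2.2, 2.34], [-1.47, 1.5], [-3.14, 3.14]. Speed limits (rad/s): [2.57, 2.57, 3.14, 3.14, 3.14, 3.14].

INTERFACE

Orientations are given as a unit quaternion [x, y, z, w].
In Python, from plant import bot gives the robot as it stands.
- The arm moves only by the shell command python3 drive.py [FORCE], which reads ROWS from standard input. ROWS is one flat JSON list of numbers that holds 1 to 8 rows one after another, with no inner brackets; each row has 7 numbers: dx, dy, dz in normalised numbers (1 is 100 cm), then a rotation vector rx, ry, rz in a scale on which 1.0 is pi/2 rad, then the opening from 0.0 (shut) to 1.0 (fully open); each row shifts and turns the commanded pose from where the row before left it, along the tool's axes as they then stand; what a row does not reach is not made up. A row lasts 1/12 s, in which the tool goes at most 0.0417 m and 0.125 rad, less where a joint would pass 70% of its speed; a pose out of reach is approached as far as the arm can. The fingers move at their own pace and stop on an object; FORCE is the grip in N (left out, the last holds). Time passes only in rows, so rows that do not move let the fingers close. It prints the time, the measured TCP pose, the force, the opening and the grip force at its end. Input that does not fit is refused with a message, and nothing moves.
- bot.observe(): the state, without advancing time (a new reading comes with each control period).
- bot.grab_frame(name): name is "scene" or "top"; returns (picture, depth): 384x512x3 uint8, blue, green, red; 384x512 float32, m along the optical axis (not along the pixel's ray), 0 where there is no reading.
- bot.get_calibration(name): a dict with "vfov" (degrees; the focal length in pixels is half the picture's height over the tangent of half this angle, whatever the lens; pixels are square), "cx", "cy" (the principal point, pixels), "k1" (the pictures are not rectified: a ray, as slopes to the right and down, at radius r is drawn at 1 + k1 r^2 times it, then the intrinsics apply), "position" and "rotation" of the camera in the world. Camera axes: x right, y down, z forward; pixel columns grow to the right and rows downward; lengths in m; the calibration is good to about 2 mm. A picture is of the moment at which its call begins. get_calibration takes no time and is no camera call.
- bot.close_job(): hands the job in; it is judged then, once.
The state is a dict: "time": time; "joint_pos": joint angles; "qvel": joint speeds; "joint_efforts": joint torques, N m; "ee_pos": TCP position; "ee_rot": TCP orientation; "wrist_force": force on the tool from outside, world axes, zero at the start; "torque": the same for the moment, N m; "grip_width": opening from 0.0 (shut) to 1.0 (fully open); "finger_force": force on a finger pad.
Only numpy, scipy, OpenCV 4.12 (cv2) and the standard library are available. Lean on these libraries where they do the work, as an engineer would, in place of code of your own. Each camera call takes 0.05 s, during which the arm holds its last target. There are 200 camera calls.

## Working session

There is one attempt and no reset: what is moved stays moved. The work goes in short steps, Python scripts to look and compute and a shell command to move; the robot and the scene stay as the last step left them, time stands still between calls to the robot, and variables do not carry over. Pictures are saved under pics/ and viewed, at most 10 in all, crops included, and the job is handed in when it is done.

```bash
ls; mkdir -p pics; cat > h.py <<'E'
import numpy as np,cv2
from plant import bot
def cloud(name):
    im,d=bot.grab_frame(name);c=bot.get_calibration(name)
    h,w=d.shape;f=h/2/np.tan(np.radians(c["vfov"])/2)
    K=np.array([[f,0,c["cx"]],[0,f,c["cy"]],[0,0,1]])
    uv=np.stack(np.meshgrid(np.arange(w),np.arange(h)),-1).reshape(-1,1,2).astype(np.float64)
    n=cv2.undistortPoints(uv,K,np.array([c["k1"],0,0,0,0.])).reshape(h,w,2)
    P=np.dstack([n*d[...,None],d])
    R=np.array(c["rotation"])
    if R.size==4:
        from scipy.spatial.transform import Rotation as Ro; R=Ro.from_quat(R.ravel()).as_matrix()
    W=P@R.reshape(3,3).T+np.array(c["position"]);W[d==0]=np.nan
    return im,d,W
E
python3 - <<'E'
from h import *
for n in("top","scene"):
    print(bot.get_calibration(n))
    im,d,W=cloud(n);cv2.imwrite(f"pics/{n}0.png",im);np.save(f"{n}0.npy",W)
print(bot.observe())
E
```

```text
drive.py
pics
plant.py
{'vfov': 47.17586543531306, 'cx': 258.836444584636, 'cy': 190.05403404437146, 'k1': -0.10321098419721297, 'position': array([ 0.33323921, -0.01756449,  1.27628964]), 'rotation': array([-0.69416932,  0.71458036, -0.05733092,  0.06493871])}
{'vfov': 48.83464785501493, 'cx': 251.17279481196522, 'cy': 195.25684192776976, 'k1': 0.00725530075040526, 'position': array([ 0.02698159, -0.49470797,  0.83705297]), 'rotation': array([ 0.85977909, -0.35599194,  0.13908032, -0.33868322])}
{'time': 0.1, 'joint_pos': array([ 1.01138297e+00,  3.13969143e-01,  4.50791835e-02,  1.30361633e+00,
       -2.16972854e-05,  1.43117089e+00]), 'qvel': array([-8.69867540e-05, -2.19829079e-03,  4.58049051e-03, -1.21229540e-03,
       -9.73933091e-04, -5.27027876e-04]), 'joint_efforts': array([ 2.33811727e-03, -4.81726170e+01,  2.99243939e+01,  1.27848261e-02,
       -1.85778595e-04, -5.46430272e-06]), 'ee_pos': array([0.23414686, 0.52469335, 0.2524676 ]), 'ee_rot': array([ 2.08356099e-01,  9.78052660e-01, -8.07000532e-04, -2.82591953e-04]), 'wrist_force': array([ 0.04226399, -0.61172907,  0.7628109 ]), 'torque': array([ 0.00828395,  0.00963623, -0.00551177]), 'finger_force': 0.0, 'grip_width': 0.9982938810043679}
```

View pics/top0.png

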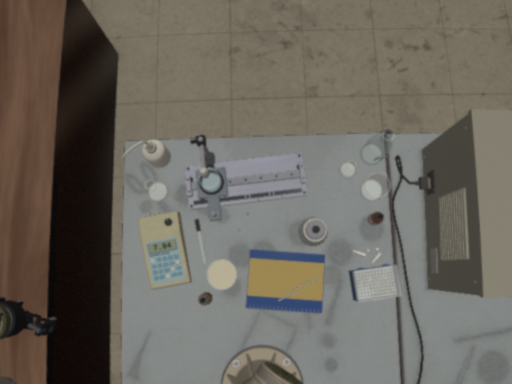

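View pics/scene0.png

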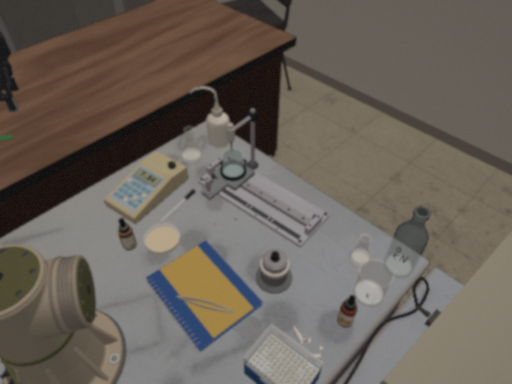

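The top view shows the slide at about (185–305, 155–205), the carriage and vessel at its left end (210,182) with the post near (215,213), and the lid with its cap on the collar at (314,230). Next I'll measure these.

```bash
python3 - <<'E'
from h import *
for n in("top","scene"):
    W=np.load(n+"0.npy");z=W[...,2]
    def rep(s,m):
        p=W[m]; 
        if len(p)<3: print(n,s,len(p));return
        c,r=cv2.minEnclosingCircle(p[:,:2].astype(np.float32)); print(n,s,len(p),"mean",p.mean(0).round(4),"med",np.median(p,0).round(4),"circ",np.round(c,4),round(r,4),"z",np.nanpercentile(z[m],[5,95]).round(3))
    c=np.load("top0.npy")[230,314]
    box=lambda x,y,r:(np.hypot(W[...,0]-x,W[...,1]-y)<r)
    if n=="top": print("lidpix",c, "post",W[208:222,208:222,2].max())
    rep("knob",box(c[0],c[1],.05)&(z>.089)&(z<.11))
    rep("captop",box(c[0],c[1],.05)&(z>.072)&(z<.084))
    rep("flange",box(c[0],c[1],.06)&(z>.05)&(z<.066))
    pl=(z>.004)&(z<.017)&(W[...,0]>.3)&(W[...,0]<.75)&(W[...,1]>-.25)&(W[...,1]<.3)
    k,lab,st,_=cv2.connectedComponentsWithStats(pl.astype(np.uint8))
    i=1+np.argmax(st[1:,4]);m=lab==i;rep("plate",m)
    print(cv2.minAreaRect(W[m][:,:2].astype(np.float32)))
W=np.load("top0.npy");z=W[...,2]
print("z table",np.nanmedian(z[330:370,150:200]))
np.set_printoptions(linewidth=250,suppress=True)
print((z[160:226:2,190:236:2]*1000).round())
for p in [(182,210),(214,214),(140,198),(173,207)]: print(p,W[p].round(3))
E
python3 - <<'E'
import cv2
a=cv2.imread('pics/top0.png')[125:260,175:340]; cv2.imwrite('pics/tc.png',cv2.resize(a,None,fx=4.4,fy=4.4,interpolation=cv2.INTER_CUBIC))
b=cv2.imread('pics/scene0.png')[90:300,180:340]; cv2.imwrite('pics/sc.png',cv2.resize(b,None,fx=2.8,fy=2.8,interpolation=cv2.INTER_CUBIC))
E
```

```text
lidpix [ 0.42649346 -0.15265531  0.09658485] post 0.08576684058603079
top knob 36 mean [ 0.4319 -0.1584  0.0937] med [ 0.432  -0.1585  0.0935] circ [ 0.4308 -0.1589] 0.0084 z [0.09  0.098]
top captop 272 mean [ 0.4313 -0.1578  0.0779] med [ 0.4308 -0.1567  0.0779] circ [ 0.4317 -0.1583] 0.0276 z [0.073 0.082]
top flange 121 mean [ 0.426  -0.1546  0.0586] med [ 0.422  -0.1528  0.0585] circ [ 0.4318 -0.1588] 0.0332 z [0.054 0.063]
top plate 1656 mean [ 0.3382 -0.0733  0.0139] med [ 0.3381 -0.0714  0.0142] circ [ 0.3352 -0.0755] 0.1141 z [0.01  0.017]
((0.34200283885002136, -0.07551898807287216), (0.22356009483337402, 0.08406489342451096), 89.62975311279297)
scene knob 53 mean [ 0.4294 -0.1616  0.0937] med [ 0.4298 -0.1621  0.0937] circ [ 0.4301 -0.1609] 0.0098 z [0.091 0.096]
scene captop 365 mean [ 0.4268 -0.164   0.0771] med [ 0.4241 -0.1666  0.0773] circ [ 0.4311 -0.1612] 0.0286 z [0.073 0.08 ]
scene flange 230 mean [ 0.4158 -0.1726  0.058 ] med [ 0.4106 -0.1783  0.0581] circ [ 0.4292 -0.1621] 0.0335 z [0.052 0.064]
scene plate 2889 mean [ 0.5804 -0.0232  0.0108] med [ 0.5692 -0.025
[... 3514 characters left out ...]
1.  -2.   2.  -1.  -3.   0.  -1.   1.  40.  79.  74.  48.  45.  38.  -4.   1.   0.  -0.  -3.  -0.   1.]
 [ -1.  -0.  -6.  -1.   3.   3.   1.   1.  -1.   3.  38.  43.  49.  44.  42.  36.  -3.  -2.  -4.   1.   1.  -2.  -1.]
 [ -1.  -2.   7.   8.   8.   3.  -1.   5.   2.   5.  41.  36.  37.  41.  35.  -2.  -0.  nan   1.   1.  -2.  -3.  -1.]
 [ -2.  -2.   3.  11.  11.  -3.  -2.   3.   1.  -0.   2.   3.  -1.  -1.  -3.   1.  -2.  -2.  -4.   1.   4.  -3.  -2.]
 [ -2.  -1.  -3.  14.  13.  -1.  -6.  -1.   1.  -2.  -0.  -0.   1.  -0.   1.  -6.   4.   1.   4.   0.   1.   1.   2.]]
(182, 210) [0.577 0.132 0.043]
(214, 214) [0.479 0.117 0.083]
(140, 198) [0.659 0.144 0.19 ]
(173, 207) [0.573 0.122 0.183]
```

View pics/tc.png

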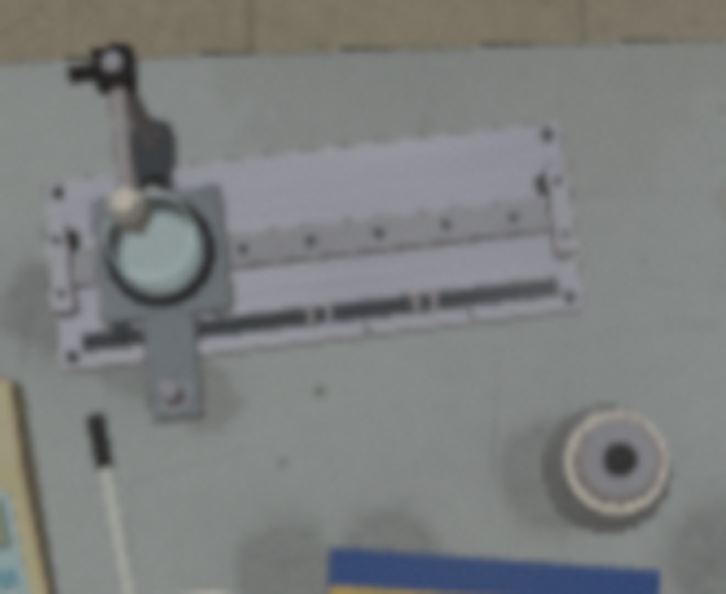

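View pics/sc.png

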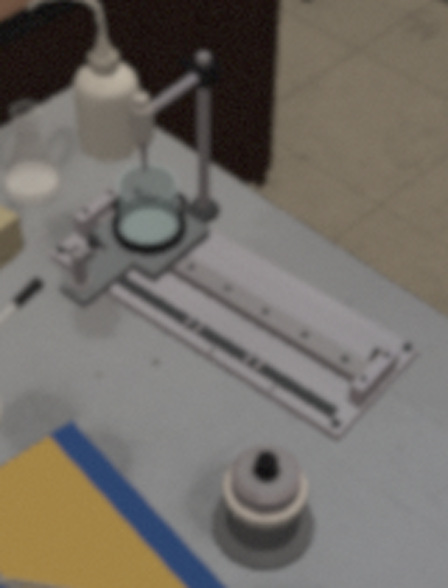

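The crops show the post at (214,214) in the top image, the vessel under the nozzle at about (212,182), and the lid and cap upright on the collar. Next come the slide's yaw, the vessel axis and the post.

```bash
python3 - <<'E'
from h import *
from scipy.optimize import least_squares
def circ(p,r):
    return least_squares(lambda q:np.hypot(p[:,0]-q[0],p[:,1]-q[1])-r,np.median(p[:,:2],0),loss='soft_l1',f_scale=.002).x.round(4)
for n in("top","scene"):
    W=np.load(n+"0.npy");x,y,z=np.moveaxis(W,-1,0)
    m=(np.hypot(x-.565,y-.127)<.05)&(abs(z-.1)<.005); p=W[m]; print(n,"rim",len(p),circ(p,.0275))
    m=(np.hypot(x-.479,y-.117)<.02)&(abs(z-.081)<.006); p=W[m]; print("post",len(p),np.median(p,0).round(4), cv2.minEnclosingCircle(p[:,:2].astype(np.float32)))
    m=(z>.005)&(z<.04)&(x>.44)&(x<.72)&(y>-.2)&(y<.22)
    k,lab,st,_=cv2.connectedComponentsWithStats(m.astype(np.uint8));m=lab==1+np.argmax(st[1:,4])
    m&=(z<.016); p=W[m]
    # front/back edges as function of y
    for nm,f in(("front",np.argmin),("back",np.argmax)):
        E=[]
        for yy in np.arange(-.15,.03,.01):
            s=p[abs(p[:,1]-yy)<.005]
            if len(s):E.append((yy,np.percentile(s[:,0],1 if nm=="front" else 99)))
        E=np.array(E);print(nm,np.polyfit(E[:,0],E[:,1],1).round(4))
    print("rect",cv2.minAreaRect(p[:,:2].astype(np.float32)))
    m=(np.hypot(x-.431,y+.16)<.05)
    q=W[m&(z>.07)&(z<.083)];print("cap",cv2.minEnclosingCircle(q[:,:2].astype(np.float32)))
    # line of travel: rail z~20-28
    m=(abs(z-.024)<.004)&(x>.5)&(x<.68)&(y>-.13)&(y<.06);q=W[m];print("rail",len(q),np.polyfit(q[:,1],q[:,0],1).round(4))
E
```

```text
top rim 69 [0.5752 0.13  ]
post 21 [0.4797 0.1222 0.0826] ((0.4756680130958557, 0.12009559571743011), 0.0031592773739248514)
front [-0.127   0.5211]
back [0.1111 0.6576]
rect ((0.5834767818450928, 0.03285445272922516), (0.358564168214798, 0.17338716983795166), 87.47118377685547)
cap ((0.4316406548023224, -0.15834739804267883), 0.027648834511637688)
rail 422 [-0.0978  0.5859]
scene rim 102 [0.5755 0.1264]
post 24 [0.4801 0.116  0.081 ] ((0.4812137484550476, 0.11874693632125854), 0.006970698479562998)
front [-0.09    0.5224]
back [0.0345 0.655 ]
rect ((0.6007278561592102, 0.02989780902862549), (0.16672921180725098, 0.3495892882347107), 4.5271148681640625)
cap ((0.43112698197364807, -0.1612493395805359), 0.02862037532031536)
rail 486 [-0.0907  0.5865]
```

```bash
cat >> h.py <<'E'
from scipy.spatial.transform import Rotation as Ro
def rel(p,yaw=None):
    "tool-frame move to TCP p; tool y along world angle pi/2+yaw"
    s=bot.observe();R=Ro.from_quat(s["ee_rot"])
    print("t %.2f"%s["time"],"tcp",s["ee_pos"].round(4),"dist tool",R.inv().apply(np.array(p)-s["ee_pos"]).round(4),"F",np.round(s["wrist_force"],1))
    if yaw is not None:
        c,w=np.cos(yaw),np.sin(yaw);T=Ro.from_matrix(np.array([[-c,-w,0],[-w,c,0],[0,0,-1]]))
        T2=T*Ro.from_rotvec([0,0,np.pi])
        for t in(T,T2):print("rot",(R.inv()*t).as_rotvec().round(4),"move then",t.inv().apply(np.array(p)-s["ee_pos"]).round(4))
E
python3 -c "
from h import *
rel([.480,.119,.25],.092)"
```

```text
t 0.10 tcp [0.2341 0.5247 0.2525] dist tool [-0.3899 -0.2703  0.0028] F [ 0.  -0.6  0.8]
rot [-0.0016 -0.0006 -0.5118] move then [-0.2075 -0.4266  0.0025]
rot [-9.0000e-04  2.2000e-03  2.6298e+00] move then [0.2075 0.4266 0.0025]
```

The rows are not in the units I measure in: turns go in shares of pi/2 rad. I convert before sending: -0.1024 rad / 1.5708 = -0.0652.

```bash
echo '[0, 0, 0, 0, 0, -0.0652, 0.4, 0, 0, 0, 0, 0, -0.0652, 0.4, 0, 0, 0, 0, 0, -0.0652, 0.4, 0, 0, 0, 0, 0, -0.0652, 0.4, 0, 0, 0, 0, 0, -0.0652, 0.4, 0, 0, 0, 0, 0, 0, 0.4]' | python3 drive.py 20
echo '[-0.0173, -0.0356, 0, 0, 0, 0, 0.4, -0.0173, -0.0356, 0, 0, 0, 0, 0.4, -0.0173, -0.0356, 0, 0, 0, 0, 0.4, -0.0173, -0.0356, 0, 0, 0, 0, 0.4, -0.0173, -0.0356, 0, 0, 0, 0, 0.4, -0.0173, -0.0356, 0, 0, 0, 0, 0.4]' | python3 drive.py
echo '[-0.0173, -0.0356, 0, 0, 0, 0, 0.4, -0.0173, -0.0356, 0, 0, 0, 0, 0.4, -0.0173, -0.0356, 0, 0, 0, 0, 0.4, -0.0173, -0.0356, 0, 0, 0, 0, 0.4, -0.0173, -0.0356, 0, 0, 0, 0, 0.4, -0.0173, -0.0356, 0, 0, 0, 0, 0.4, 0, 0, 0, 0, 0, 0, 0.4, 0, 0, 0, 0, 0, 0, 0.4]' | python3 drive.py
python3 -c "
from h import *
rel([.480,.119,.078],.092)"
```

```text
time: 0.6
ee_pos: [0.2342, 0.5248, 0.2528]
ee_rot: [-0.047, 0.999, -0.0, -0.0]
wrist_force: [0.3, -0.6, 0.9]
grip_width: 0.398
finger_force: 0.0
time: 1.1
ee_pos: [0.3577, 0.3206, 0.2532]
ee_rot: [-0.045, 0.999, -0.0, -0.0]
wrist_force: [1.0, 0.2, 0.5]
grip_width: 0.401
finger_force: 0.0
time: 1.77
ee_pos: [0.4811, 0.1175, 0.2528]
ee_rot: [-0.043, 0.999, 0.0, -0.0]
wrist_force: [0.2, 0.4, 0.1]
grip_width: 0.398
finger_force: 0.0
t 1.77 tcp [0.4811 0.1175 0.2528] dist tool [0.0009 0.0015 0.1749] F [0.2 0.4 0.1]
rot [ 0.0002 -0.0007 -0.0069] move then [0.001  0.0015 0.1748]
rot [-1.1000e-03 -4.0000e-04  3.1347e+00] move then [-0.001  -0.0015  0.1748]
```

Now down over the post.

In the tool's units: -0.007 rad / 1.5708 = -0.0045.

```bash
echo '[0.001, 0.0015, 0.035, 0, 0, -0.0045, 0.4, 0, 0, 0.035, 0, 0, 0, 0.4, 0, 0, 0.035, 0, 0, 0, 0.4, 0, 0, 0.025, 0, 0, 0, 0.4, 0, 0, 0.015, 0, 0, 0, 0.4, 0, 0, 0.015, 0, 0, 0, 0.4, 0, 0, 0.015, 0, 0, 0, 0.4, 0, 0, 0, 0, 0, 0, 0.4]' | python3 drive.py
python3 - <<'E'
from h import *
rel([.480,.119,.078],.092)
im,d,W=cloud("scene");cv2.imwrite("pics/s1.png",cv2.resize(im[100:280,160:320],None,fx=3.3,fy=3.3,interpolation=cv2.INTER_CUBIC))
E
```

```text
time: 2.43
ee_pos: [0.476, 0.1221, 0.0756]
ee_rot: [-0.05, 0.999, 0.0, -0.003]
wrist_force: [-1.2, -0.1, -0.8]
grip_width: 0.398
finger_force: 0.0
t 2.43 tcp [0.476  0.1221 0.0756] dist tool [-0.0036 -0.0035 -0.0024] F [-1.2 -0.1 -0.8]
rot [ 0.0005 -0.0057  0.0078] move then [-0.0037 -0.0034 -0.0024]
rot [ 8.9000e-03  8.0000e-04 -3.1338e+00] move then [ 0.0037  0.0034 -0.0024]
```

View pics/s1.png

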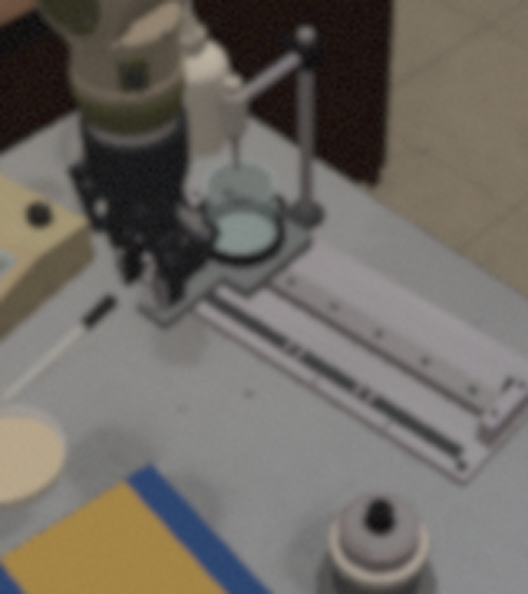

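The fingers straddle the post, which sits between the pads around (165,275) in the crop. I'll push along tool -y.

```bash
echo '[0, -0.005, 0, 0, 0, 0, 0.4, 0, -0.01, 0, 0, 0, 0, 0.4, 0, -0.012, 0, 0, 0, 0, 0.4, 0, -0.012, 0, 0, 0, 0, 0.4, 0, -0.012, 0, 0, 0, 0, 0.4, 0, -0.012, 0, 0, 0, 0, 0.4, 0, -0.012, 0, 0, 0, 0, 0.4, 0, -0.01, 0, 0, 0, 0, 0.4]' | python3 drive.py
echo '[0, -0.008, 0, 0, 0, 0, 0.4, 0, -0.005, 0, 0, 0, 0, 0.4, 0, -0.005, 0, 0, 0, 0, 0.4, 0, 0, 0, 0, 0, 0, 0.4, 0, 0, 0, 0, 0, 0, 0.4]' | python3 drive.py
cat > ves.py <<'E'
from h import *
from scipy.optimize import least_squares
import sys
def circ(p,r):
    return least_squares(lambda q:np.hypot(p[:,0]-q[0],p[:,1]-q[1])-r,p[:,:2].mean(0),loss='soft_l1',f_scale=.002).x.round(4)
yg=float(sys.argv[1])
def ves():
  for n in("top","scene"):
    im,d,W=cloud(n);x,y,z=np.moveaxis(W,-1,0);xg=.5862-.094*yg
    m=(np.hypot(x-xg,y-yg)<.05)&(abs(z-.1)<.005)&(x>xg-.036)&(np.hypot(x-xg,y-yg)>.015)
    c=circ(W[m],.0275); print(n,m.sum(),c)
s=bot.observe();print(s["time"],s["ee_pos"].round(4),s["wrist_force"].round(1))
ves()
E
python3 ves.py 0.035
```

```text
time: 3.15
ee_pos: [0.488, 0.0344, 0.0785]
ee_rot: [-0.049, 0.999, -0.0, 0.0]
wrist_force: [-0.6, 1.6, 1.5]
grip_width: 0.406
finger_force: 0.5
time: 3.57
ee_pos: [0.4893, 0.0182, 0.0782]
ee_rot: [-0.049, 0.999, -0.0, -0.0]
wrist_force: [-0.8, 0.1, -0.1]
grip_width: 0.4
finger_force: 0.0
3.5667 [0.4893 0.0182 0.0782] [-0.8  0.1 -0.1]ves.py:5: RuntimeWarning: Mean of empty slice.
  return least_squares(lambda q:np.hypot(p[:,0]-q[0],p[:,1]-q[1])-r,p[:,:2].mean(0),loss='soft_l1',f_scale=.002).x.round(4)
  ret = um.true_divide(
Traceback (most recent call last):
  File "ves.py", line 13, in <module>
    ves()
    ~~~^^
  File "ves.py", line 11, in ves
    c=circ(W[m],.0275); print(n,m.sum(),c)
  File "ves.py", line 5, in circ
    return least_squares(lambda q:np.hypot(p[:,0]-q[0],p[:,1]-q[1])-r,p[:,:2].mean(0),loss='soft_l1',f_scale=.002).x.round(4)
           ~~~~~~~~~~~~~^^^^^^^^^^^^^^^^^^^^^^^^^^^^^^^^^^^^^^^^^^^^^^^^^^^^^^^^^^^^^^^^^^^^^^^^^^^^^^^^^^^^^^^^^^
ValueError: Initial guess is outside of provided bounds
```

```bash
sed -i 's/    c=circ/    if m.sum()<10: print(n,"hidden");continue\n    c=circ/' ves.py; python3 ves.py 0.017
echo '[0, -0.003, 0, 0, 0, 0, 0.4, 0, -0.003, 0, 0, 0, 0, 0.4]' | python3 drive.py; echo '[0, -0.002, 0, 0, 0, 0, 0.4]' | python3 drive.py|sed -n '2p;4p';echo '[0, -0.002, 0, 0, 0, 0, 0.4]' | python3 drive.py|sed -n '2p;4p'; python3 ves.py .007
```

```text
3.6167 [0.4893 0.0184 0.0782] [0.6 0.2 0.4]
top hidden
scene 77 [0.5839 0.0329]
time: 3.88
ee_pos: [0.4898, 0.0128, 0.0782]
ee_rot: [-0.05, 0.999, 0.0, -0.0]
wrist_force: [-0.3, 1.4, -1.0]
grip_width: 0.397
finger_force: 0.6
ee_pos: [0.4901, 0.0104, 0.0782]
wrist_force: [-0.9, 1.0, 1.2]
ee_pos: [0.4903, 0.0084, 0.0782]
wrist_force: [-0.4, 0.5, 0.4]
4.05 [0.4903 0.0084 0.0782] [-0.4  0.5  0.4]
top hidden
scene 76 [0.5846 0.0261]
```

```bash
echo '[0, -0.004, 0, 0, 0, 0, 0.4, 0, -0.004, 0, 0, 0, 0, 0.4, 0, -0.003, 0, 0, 0, 0, 0.4]' | python3 drive.py|sed -n '2p;4p'; for i in 1; do echo '[0, -0.002, 0, 0, 0, 0, 0.4]' | python3 drive.py|sed -n '2p;4p';echo '[0, -0.002, 0, 0, 0, 0, 0.4]' | python3 drive.py|sed -n '2p;4p';done; python3 ves.py .01
```

```text
ee_pos: [0.4916, -0.003, 0.0783]
wrist_force: [-0.0, -0.1, 0.9]
ee_pos: [0.4918, -0.0051, 0.0783]
wrist_force: [0.1, 1.5, 0.6]
ee_pos: [0.4919, -0.0067, 0.0783]
wrist_force: [-0.5, 6.0, 0.3]
4.5667 [ 0.4919 -0.0067  0.0783] [-0.5  6.   0.3]
top hidden
scene 86 [0.5861 0.0109]
```

```bash
for i in 1; do echo '[0, -0.002, 0, 0, 0, 0, 0.4]' | python3 drive.py|sed -n '2p;4p';echo '[0, -0.002, 0, 0, 0, 0, 0.4]' | python3 drive.py|sed -n '2p;4p';echo '[0, -0.0015, 0, 0, 0, 0, 0.4]' | python3 drive.py|sed -n '2p;4p';done; python3 ves.py .005
```

```text
ee_pos: [0.492, -0.0074, 0.0783]
wrist_force: [-0.8, 10.1, 1.7]
ee_pos: [0.492, -0.008, 0.0782]
wrist_force: [0.9, 16.4, 1.7]
ee_pos: [0.4922, -0.0101, 0.0782]
wrist_force: [0.7, 3.7, 0.4]
4.9167 [ 0.4922 -0.0101  0.0782] [0.7 3.7 0.4]
top hidden
scene 87 [0.5863 0.0065]
```

```bash
for i in 1; do echo '[0, 0, 0, 0, 0, 0, 0.4]' | python3 drive.py|sed -n '2p;4p';echo '[0, -0.0015, 0, 0, 0, 0, 0.4]' | python3 drive.py|sed -n '2p;4p';done; python3 ves.py .003;  echo '[0, 0, 0, 0, 0, 0, 0.4, 0, 0, 0, 0, 0, 0, 0.4]' | python3 drive.py|sed -n '2p;4p';python3 ves.py .003
```

```text
ee_pos: [0.4925, -0.0122, 0.0783]
wrist_force: [-0.6, 0.8, 0.3]
ee_pos: [0.4926, -0.0135, 0.0783]
wrist_force: [-0.6, -0.3, -0.2]
5.1833 [ 0.4926 -0.0135  0.0783] [-0.6 -0.3 -0.2]
top hidden
scene 84 [0.5864 0.003 ]
ee_pos: [0.4928, -0.0138, 0.0783]
wrist_force: [-0.2, 0.1, -0.3]
5.45 [ 0.4928 -0.0138  0.0783] [-0.2  0.1 -0.3]
top hidden
scene 92 [ 0.5872 -0.0006]
```

Force is back to zero and the vessel moved on by itself, so the carriage clicked in. I'll rise and head for the lid.

```bash
echo '[0, 0, -0.01, 0, 0, 0, 0.4, 0, 0, -0.02, 0, 0, 0, 0.4, 0, 0, -0.03, 0, 0, 0, 0.4, 0, 0, -0.04, 0, 0, 0, 0.4, 0, 0, -0.03, 0, 0, 0, 1, 0, 0, 0, 0, 0, 0, 1, 0, 0, 0, 0, 0, 0, 1]' | python3 drive.py|sed -n '2p;4p'; python3 -c "
from h import *
rel([.431,-.16,.16],.092)"
```

```text
ee_pos: [0.4942, -0.0138, 0.2112]
wrist_force: [1.0, 0.6, -0.8]
t 6.13 tcp [ 0.4942 -0.0138  0.2112] dist tool [ 0.0776 -0.1392  0.051 ] F [ 1.   0.6 -0.8]
rot [-0.0016  0.0054  0.0073] move then [ 0.0763 -0.1398  0.0512]
rot [-8.4000e-03 -2.5000e-03 -3.1343e+00] move then [-0.0763  0.1398  0.0512]
```

```bash
echo '[0.016, -0.028, 0, 0, 0, 0, 1, 0.016, -0.028, 0, 0, 0, 0, 1, 0.016, -0.028, 0.01, 0, 0, 0, 1, 0.015, -0.028, 0.02, 0, 0, 0, 1, 0.015, -0.027, 0.02, 0, 0, 0, 1, 0, 0, 0, 0, 0, 0, 1, 0, 0, 0, 0, 0, 0, 1]' | python3 drive.py|sed -n '2p;4,5p'; python3 ves.py .0; python3 - <<'E'
from h import *
rel([.431,-.16,.053],.092)
for n in("top","scene"):
    im,d,W=cloud(n);x,y,z=np.moveaxis(W,-1,0)
    m=(np.hypot(x-.4925,y+.008)<.02)&(abs(z-.081)<.006); print("post",m.sum(),np.median(W[m],0).round(4))
    m=(np.hypot(x-.431,y+.16)<.02)&(abs(z-.094)<.004); print("knob",m.sum(),np.median(W[m],0).round(4))
E
```

```text
ee_pos: [0.4265, -0.1599, 0.1562]
wrist_force: [-0.1, -0.5, 1.1]
grip_width: 0.996
6.7167 [ 0.4265 -0.1599  0.1562] [-0.1 -0.5  1.1]
top 78 [0.5866 0.0026]
scene hidden
t 6.82 tcp [ 0.4284 -0.1591  0.1579] dist tool [-0.0026 -0.0013  0.1049] F [-0.2 -0.5 -0.3]
rot [ 0.0012 -0.0009  0.0069] move then [-0.0025 -0.0011  0.1049]
rot [ 1.4000e-03  1.9000e-03 -3.1347e+00] move then [0.0025 0.0011 0.1049]
post 20 [ 0.4924 -0.0066  0.0814]
knob 0 [nan nan nan]
post 0 [nan nan nan]
knob 51 [ 0.4295 -0.1617  0.0935]
  return _methods._mean(a, axis=axis, dtype=dtype,
  ret = um.true_divide(
```

In the tool's units: 0.007 rad / 1.5708 = 0.0045.

```bash
echo '[-0.0025, -0.001, 0.02, 0, 0, 0.0045, 1, 0, 0, 0.02, 0, 0, 0, 1, 0, 0, 0.02, 0, 0, 0, 1, 0, 0, 0.015, 0, 0, 0, 1, 0, 0, 0.01, 0, 0, 0, 1, 0, 0, 0.01, 0, 0, 0, 1, 0, 0, 0.005, 0, 0, 0, 1, 0, 0, 0, 0, 0, 0, 1]' | python3 drive.py|sed -n '2p;4,5p'; python3 -c "
from h import *
rel([.431,-.16,.053],.092)"
```

```text
ee_pos: [0.4314, -0.1592, 0.0577]
wrist_force: [0.0, 0.0, 0.4]
grip_width: 1.0
t 7.58 tcp [ 0.4314 -0.1592  0.0577] dist tool [ 0.0004 -0.0008  0.0047] F [0.  0.  0.4]
rot [ 0.0008 -0.0008  0.002 ] move then [ 0.0005 -0.0008  0.0047]
rot [ 1.3000e-03  1.3000e-03 -3.1395e+00] move then [-0.0005  0.0008  0.0047]
```

```bash
echo '[0.0005, -0.0008, 0.0045, 0, 0, 0, 0.9, 0, 0, 0, 0, 0, 0, 0.85, 0, 0, 0, 0, 0, 0, 0.82, 0, 0, 0, 0, 0, 0, 0.80, 0, 0, 0, 0, 0, 0, 0.77, 0, 0, 0, 0, 0, 0, 0.74, 0, 0, 0, 0, 0, 0, 0.7, 0, 0, 0, 0, 0, 0, 0.7]' | python3 drive.py 40|sed -n '2p;4,6p'; python3 - <<'E'
from h import *
rel([.431,-.16,.053],.092)
im,d,W=cloud("scene");x,y,z=np.moveaxis(W,-1,0)
m=(np.hypot(x-.431,y+.16)<.02)&(abs(z-.094)<.004); print("knob",m.sum(),np.median(W[m],0).round(4))
cv2.imwrite("pics/s2.png",cv2.resize(im[190:330,190:350],None,fx=4,fy=4,interpolation=cv2.INTER_CUBIC))
E
```

```text
ee_pos: [0.4312, -0.1609, 0.0545]
wrist_force: [-1.0, 2.5, 5.3]
grip_width: 0.756
finger_force: 42.5
t 8.25 tcp [ 0.4312 -0.1609  0.0545] dist tool [0.0001 0.0009 0.0015] F [-1.   2.5  5.3]
rot [0.0004 0.0011 0.0004] move then [0.0001 0.0009 0.0015]
rot [-1.7000e-03  7.0000e-04 -3.1412e+00] move then [-0.0001 -0.0009  0.0015]
knob 23 [ 0.4262 -0.162   0.093 ]
```

View pics/s2.png

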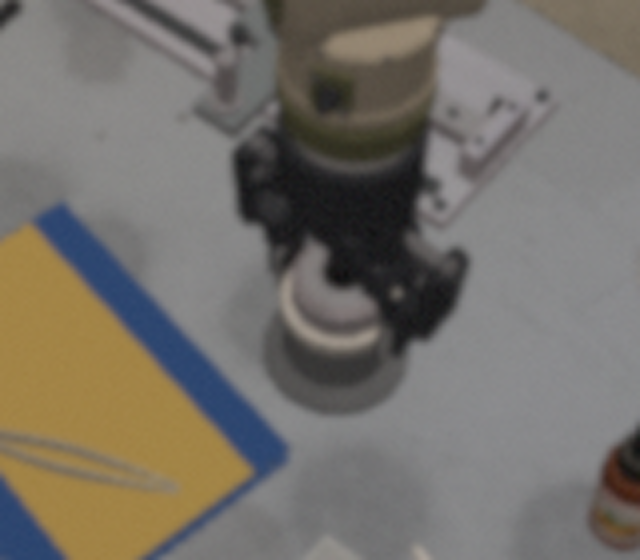

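The pads hold the flange with the cap on at (345,295) in the crop, and the grip width of about 64 mm fits the 66 mm flange. Lifting.

```bash
echo '[0, 0, -0.002, 0, 0, 0, 0.7, 0, 0, -0.004, 0, 0, 0, 0.7, 0, 0, -0.006, 0, 0, 0, 0.7, 0, 0, -0.01, 0, 0, 0, 0.7, 0, 0, 0, 0, 0, 0, 0.7, 0, 0, 0, 0, 0, 0, 0.7]' | python3 drive.py 45|sed -n '2p;4,6p'
echo '[0, 0, -0.015, 0, 0, 0, 0.7, 0, 0, -0.02, 0, 0, 0, 0.7, 0, 0, -0.02, 0, 0, 0, 0.7, 0, 0, -0.02, 0, 0, 0, 0.7, 0, 0, -0.01, 0, 0, 0, 0.7, 0, 0, 0, 0, 0, 0, 0.7]' | python3 drive.py|sed -n '2p;4,6p'
 python3 - <<'E'
from h import *
rel([.587,.001,.155],.092)
im,d,W=cloud("scene");x,y,z=np.moveaxis(W,-1,0)
m=(np.hypot(x-.431,y+.16)<.04)&(z>.12)&(z<.2)
cv2.imwrite("pics/s3.png",cv2.resize(im[160:310,190:350],None,fx=4,fy=4,interpolation=cv2.INTER_CUBIC))
E
```

```text
ee_pos: [0.4316, -0.1617, 0.0765]
wrist_force: [-0.7, 0.0, -1.2]
grip_width: 0.75
finger_force: 50.1
ee_pos: [0.4322, -0.162, 0.1626]
wrist_force: [0.7, 0.1, -2.4]
grip_width: 0.75
finger_force: 50.5
t 9.30 tcp [ 0.4322 -0.162   0.1626] dist tool [-0.1691  0.1481  0.0078] F [ 0.7  0.1 -2.4]
rot [-0.0024  0.0033  0.0002] move then [-0.1691  0.1481  0.0076]
rot [-0.0052 -0.0038 -3.1414] move then [ 0.1691 -0.1481  0.0076]
```

View pics/s3.png

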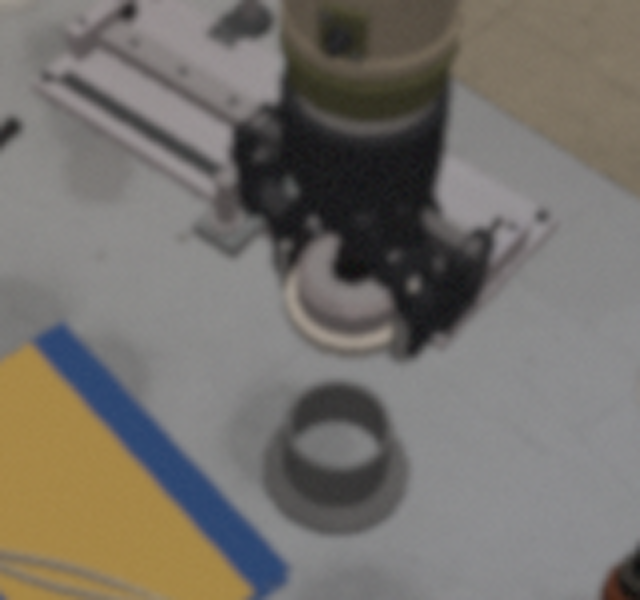

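The lid is out of the collar, level, with the cap still on it at (350,290). Carrying it over the vessel.

```bash
echo '[-0.01, 0.009, 0, 0, 0, 0, 0.7, -0.022, 0.019, 0, 0, 0, 0, 0.7, -0.027, 0.023, 0, 0, 0, 0, 0.7, -0.027, 0.023, 0, 0, 0, 0, 0.7, -0.027, 0.023, 0, 0, 0, 0, 0.7, -0.027, 0.023, 0, 0, 0, 0, 0.7, -0.019, 0.017, 0, 0, 0, 0, 0.7, -0.01, 0.009, 0, 0, 0, 0, 0.7]' | python3 drive.py|sed -n '2p;4,6p'
echo '[0, 0, 0, 0, 0, 0, 0.7, 0, 0, 0, 0, 0, 0, 0.7, 0, 0, 0, 0, 0, 0, 0.7]' | python3 drive.py|sed -n '2p;4,6p'
 python3 - <<'E'
from h import *
rel([.587,.0,.1065],.092)
im,d,W=cloud("scene");x,y,z=np.moveaxis(W,-1,0)
m=(np.hypot(x-.587,y)<.04)&(z>.150)&(z<.175)
p=W[m];print(len(p),cv2.minEnclosingCircle(p[:,:2].astype(np.float32)))
cv2.imwrite("pics/s4.png",cv2.resize(im[100:250,190:350],None,fx=4,fy=4,interpolation=cv2.INTER_CUBIC))
E
```

```text
ee_pos: [0.5868, 0.0023, 0.1584]
wrist_force: [0.4, 0.5, -2.0]
grip_width: 0.753
finger_force: 50.5
ee_pos: [0.5844, -0.0008, 0.1597]
wrist_force: [-0.9, 0.3, -2.4]
grip_width: 0.75
finger_force: 50.5
t 10.27 tcp [ 0.5844 -0.0008  0.1597] dist tool [-0.0028  0.0006  0.0532] F [-0.9  0.3 -2.4]
rot [ 0.0001 -0.0027 -0.0004] move then [-0.0027  0.0006  0.0532]
rot [-4.2000e-03 -2.0000e-04  3.1412e+00] move then [ 0.0027 -0.0006  0.0532]
245 ((0.576874852180481, -0.0017742961645126343), 0.03851626440882683)
```

View pics/s4.png

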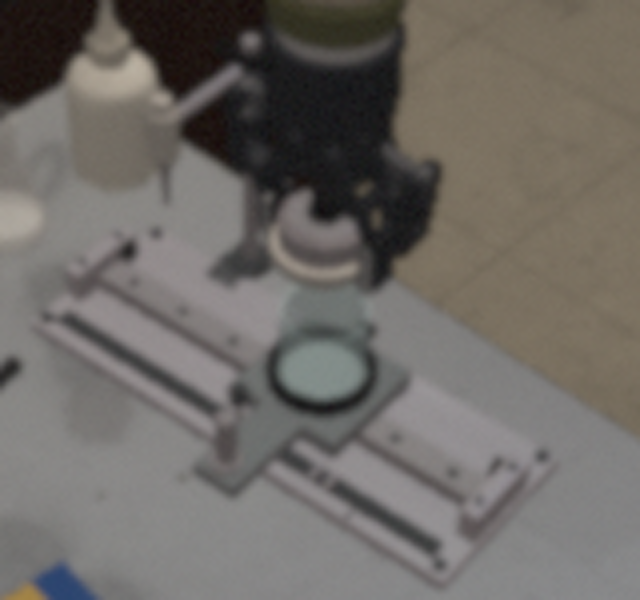

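The lid hangs level over the vessel's mouth, flange at (315,255) and vessel rim at about (322,300), with the nozzle arm well clear. Lowering.

```bash
echo '[-0.0027, 0.0006, 0.008, 0, 0, 0, 0.7, 0, 0, 0.01, 0, 0, 0, 0.7, 0, 0, 0.008, 0, 0, 0, 0.7, 0, 0, 0.004, 0, 0, 0, 0.7, 0, 0, 0, 0, 0, 0, 0.7, 0, 0, 0, 0, 0, 0, 0.7, 0, 0, 0, 0, 0, 0, 0.7]' | python3 drive.py|sed -n '2,6p'
 python3 ves.py 0; python3 - <<'E'
from h import *
rel([.587,.0,.1065],.092)
from scipy.optimize import least_squares
im,d,W=cloud("scene");x,y,z=np.moveaxis(W,-1,0)
# flange: white-ish pts in z band around flange
g=im.min(-1)
m=(np.hypot(x-.587,y)<.04)&(z>.12)&(z<.134)
p=W[m]
q=least_squares(lambda q:np.minimum(0,.033-np.hypot(p[:,0]-q[0],p[:,1]-q[1]))*3,[.58,0]).x
print(len(p),p.min(0),p.max(0),q)
E
```

```text
ee_pos: [0.5885, 0.0006, 0.131]
ee_rot: [-0.046, 0.999, 0.0, 0.0]
wrist_force: [0.7, 0.2, -2.0]
grip_width: 0.751
finger_force: 50.5
10.9 [0.5885 0.0006 0.131 ] [ 0.7  0.2 -2. ]
top hidden
scene 53 [ 5.876e-01 -3.000e-04]
t 11.00 tcp [0.5888 0.0006 0.1313] dist tool [ 0.0018 -0.0005  0.0248] F [ 0.7 -0.3 -1.4]
rot [-0.0002  0.0009  0.0003] move then [ 0.0018 -0.0005  0.0248]
rot [-1.4000e-03 -2.0000e-04 -3.1413e+00] move then [-0.0018  0.0005  0.0248]
95 [ 0.55435791 -0.03965839  0.12074542] [0.58731096 0.03706513 0.13389608] [ 0.5798844  -0.00291084]
```

```bash
echo '[0.0015, -0.0005, 0.004, 0, 0, 0, 0.7, 0, 0, 0.004, 0, 0, 0, 0.7, 0, 0, 0.003, 0, 0, 0, 0.7, 0, 0, 0, 0, 0, 0, 0.7, 0, 0, 0, 0, 0, 0, 0.7]' | python3 drive.py|sed -n '2p;4,6p'
echo '[0, 0, 0.002, 0, 0, 0, 0.7, 0, 0, 0.002, 0, 0, 0, 0.7, 0, 0, 0, 0, 0, 0, 0.7]' | python3 drive.py|sed -n '2p;4p'
echo '[0, 0, 0.002, 0, 0, 0, 0.7, 0, 0, 0.002, 0, 0, 0, 0.7, 0, 0, 0, 0, 0, 0, 0.7]' | python3 drive.py|sed -n '2p;4p'
```

```text
ee_pos: [0.5866, 0.0001, 0.1193]
wrist_force: [-0.2, 0.4, -1.9]
grip_width: 0.753
finger_force: 50.5
ee_pos: [0.5868, 0.0, 0.1154]
wrist_force: [-0.1, -1.2, -1.8]
ee_pos: [0.587, 0.0001, 0.1114]
wrist_force: [0.6, 1.0, -2.1]
```

```bash

echo '[0, 0, 0.002, 0, 0, 0, 0.7, 0, 0, 0.001, 0, 0, 0, 0.7, 0, 0, 0, 0, 0, 0, 0.7]' | python3 drive.py|sed -n '2p;4p'
echo '[0, 0, 0.001, 0, 0, 0, 0.7, 0, 0, 0, 0, 0, 0, 0.7]' | python3 drive.py|sed -n '2p;4p'
echo '[0, 0, 0.001, 0, 0, 0, 0.7, 0, 0, 0, 0, 0, 0, 0.7]' | python3 drive.py|sed -n '2p;4p'
```

```text
ee_pos: [0.587, 0.0, 0.1086]
wrist_force: [0.7, 0.6, -2.2]
ee_pos: [0.587, 0.0, 0.1077]
wrist_force: [0.3, 0.2, -1.7]
ee_pos: [0.5871, -0.0, 0.1069]
wrist_force: [0.2, -0.1, -1.1]
```

```bash

echo '[0, 0, 0.0008, 0, 0, 0, 0.7, 0, 0, 0, 0, 0, 0, 0.7]' | python3 drive.py|sed -n '2p;4p'
echo '[0, 0, 0.0008, 0, 0, 0, 0.7, 0, 0, 0, 0, 0, 0, 0.7]' | python3 drive.py|sed -n '2p;4p'
```

```text
ee_pos: [0.5872, -0.0, 0.1067]
wrist_force: [-1.0, 0.3, 3.1]
ee_pos: [0.5872, 0.0, 0.1065]
wrist_force: [-2.9, 0.7, 8.7]
```

Contact came at the expected height, so the lid is seated. I'll ease off the push and open slowly.

```bash

echo '[0, 0, -0.0008, 0, 0, 0, 0.75, 0, 0, 0, 0, 0, 0, 0.78, 0, 0, 0, 0, 0, 0, 0.8, 0, 0, 0, 0, 0, 0, 0.84, 0, 0, 0, 0, 0, 0, 0.9, 0, 0, 0, 0, 0, 0, 1, 0, 0, 0, 0, 0, 0, 1, 0, 0, 0, 0, 0, 0, 1]' | python3 drive.py 20
python3 - <<'E'
from h import *
im,d,W=cloud("scene");x,y,z=np.moveaxis(W,-1,0)
m=(np.hypot(x-.587,y)<.02)&(abs(z-.146)<.005); print("knob",m.sum(),np.median(W[m],0).round(4))
rel([.587,0,.16],.092)
cv2.imwrite("pics/s5.png",cv2.resize(im[100:250,190:350],None,fx=4,fy=4,interpolation=cv2.INTER_CUBIC))
E
```

```text
time: 13.55
ee_pos: [0.5869, 0.0, 0.1059]
ee_rot: [-0.046, 0.999, 0.0, -0.0]
wrist_force: [-0.6, -0.5, -0.7]
grip_width: 0.999
finger_force: 0.0
knob 25 [ 0.5819 -0.0026  0.1461]
t 13.60 tcp [0.5869 0.     0.1059] dist tool [-0.0001 -0.     -0.0541] F [-0.1 -0.6  0.7]
rot [ 0.0001 -0.0001  0.0002] move then [-0.0001 -0.     -0.0541]
rot [ 1.0000e-04  2.0000e-04 -3.1414e+00] move then [ 0.0001  0.     -0.0541]
```

View pics/s5.png

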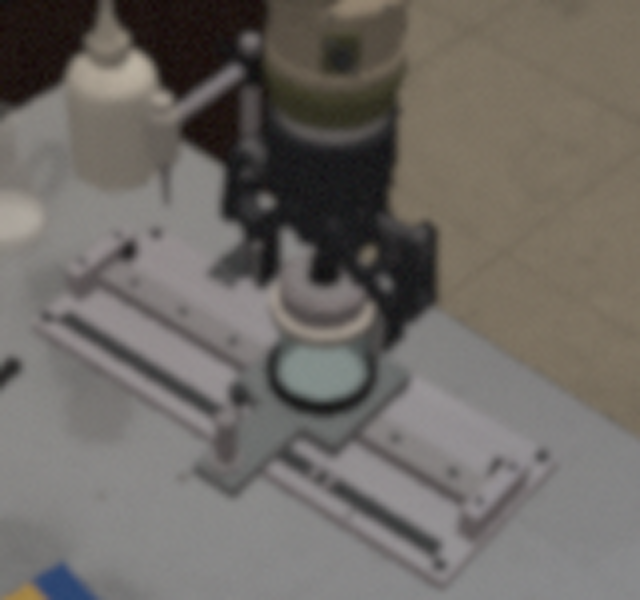

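The lid is seated with the cap on it and the knob top at z = 0.146, as expected. The fingers are open and free, so I'll go up for the knob.

```bash

echo '[0, 0, -0.005, 0, 0, 0, 1, 0, 0, -0.015, 0, 0, 0, 1, 0, 0, -0.02, 0, 0, 0, 1, 0, 0, -0.02, 0, 0, 0, 1, 0, 0, -0.01, 0, 0, 0, 1, 0, 0, 0, 0, 0, 0, 0.5, 0, 0, 0, 0, 0, 0, 0.4, 0, 0, 0, 0, 0, 0, 0.4]' | python3 drive.py|sed -n '2,5p'
python3 - <<'E'
from h import *
rel([.587,0,.156],.092)
im,d,W=cloud("scene");x,y,z=np.moveaxis(W,-1,0)
for a,b,s in((.141,.149,.02),(.124,.134,.035),(.103,.113,.04)):
    m=(np.hypot(x-.587,y)<s)&(z>a)&(z<b);p=W[m];print(m.sum(),np.median(p,0).round(4),cv2.minEnclosingCircle(p[:,:2].astype(np.float32)))
E
```

```text
ee_pos: [0.5864, 0.0001, 0.175]
ee_rot: [-0.046, 0.999, 0.0, -0.001]
wrist_force: [-0.1, 0.5, -1.3]
grip_width: 0.607
t 14.27 tcp [5.864e-01 1.000e-04 1.750e-01] dist tool [-0.0006 -0.0002  0.019 ] F [-0.1  0.5 -1.3]
rot [ 0.0004 -0.0013  0.0002] move then [-0.0006 -0.0001  0.019 ]
rot [ 2.1000e-03  6.0000e-04 -3.1414e+00] move then [0.0006 0.0001 0.019 ]
38 [ 0.5853 -0.002   0.1453] ((0.5870496034622192, -0.0003374204970896244), 0.010033728554844856)
225 [ 0.5786 -0.0069  0.1291] ((0.5859559178352356, 0.0008437766809947789), 0.02828364633023739)
159 [ 0.5676 -0.0201  0.1098] ((0.5855741500854492, -0.002307517221197486), 0.03372424468398094)
```

```bash

echo '[0, 0, 0, 0, 0, 0, 0.4, 0, 0, 0.006, 0, 0, 0, 0.4, 0, 0, 0.006, 0, 0, 0, 0.4, 0, 0, 0.004, 0, 0, 0, 0.4, 0, 0, 0.0025, 0, 0, 0, 0.4, 0, 0, 0, 0, 0, 0, 0.4, 0, 0, 0, 0, 0, 0, 0.4]' | python3 drive.py|sed -n '2,6p'
```

```text
ee_pos: [0.5868, 0.0001, 0.1571]
ee_rot: [-0.046, 0.999, 0.0, -0.0]
wrist_force: [0.5, -0.2, 0.0]
grip_width: 0.402
finger_force: 0.0
```

```bash

echo '[0, 0, 0, 0, 0, 0, 0.35, 0, 0, 0, 0, 0, 0, 0.3, 0, 0, 0, 0, 0, 0, 0.26, 0, 0, 0, 0, 0, 0, 0.23, 0, 0, 0, 0, 0, 0, 0.2, 0, 0, 0, 0, 0, 0, 0.17, 0, 0, 0, 0, 0, 0, 0.15, 0, 0, 0, 0, 0, 0, 0.15]' | python3 drive.py 25|sed -n '2,6p'
```

```text
ee_pos: [0.5871, -0.0, 0.1577]
ee_rot: [-0.046, 0.999, -0.0, 0.0]
wrist_force: [-1.3, 0.5, 0.7]
grip_width: 0.192
finger_force: 24.4
```

The knob is gripped, with the same 2 mm width offset as before. Lifting straight up.

```bash

echo '[0, 0, -0.002, 0, 0, 0, 0.15, 0, 0, -0.003, 0, 0, 0, 0.15, 0, 0, -0.004, 0, 0, 0, 0.15, 0, 0, -0.006, 0, 0, 0, 0.15, 0, 0, -0.008, 0, 0, 0, 0.15, 0, 0, -0.01, 0, 0, 0, 0.15, 0, 0, -0.012, 0, 0, 0, 0.15, 0, 0, -0.012, 0, 0, 0, 0.15]' | python3 drive.py 30|sed -n '2,6p'
echo '[0, 0, -0.012, 0, 0, 0, 0.15, 0, 0, -0.012, 0, 0, 0, 0.15, 0, 0, -0.008, 0, 0, 0, 0.15, 0, 0, -0.004, 0, 0, 0, 0.15, 0, 0, 0, 0, 0, 0, 0.15, 0, 0, 0, 0, 0, 0, 0.15, 0, 0, 0, 0, 0, 0, 0.15, 0, 0, 0, 0, 0, 0, 0.15]' | python3 drive.py|sed -n '2,6p'
python3 - <<'E'
from h import *
im,d,W=cloud("scene");x,y,z=np.moveaxis(W,-1,0)
for a,b in((.205,.235),(.098,.113),(.113,.135)):
    m=(np.hypot(x-.587,y)<.04)&(z>a)&(z<b);p=W[m];print(m.sum(),np.median(p,0).round(4),cv2.minEnclosingCircle(p[:,:2].astype(np.float32)))
cv2.imwrite("pics/s6.png",cv2.resize(im[60:210,190:350],None,fx=4,fy=4,interpolation=cv2.INTER_CUBIC))
E
```

```text
ee_pos: [0.587, 0.0, 0.2159]
ee_rot: [-0.046, 0.999, 0.0, 0.0]
wrist_force: [0.7, -0.3, -0.4]
grip_width: 0.187
finger_force: 29.3
ee_pos: [0.5865, 0.0001, 0.2496]
ee_rot: [-0.046, 0.999, 0.0, -0.001]
wrist_force: [-0.3, -0.9, -0.2]
grip_width: 0.19
finger_force: 29.3
331 [ 0.5745 -0.0118  0.22  ] ((0.5843203663825989, -0.0005912661436013877), 0.028287120163440704)
256 [ 0.5733 -0.013   0.1097] ((0.5856664180755615, -0.0014955565566197038), 0.03420431166887283)
202 [ 0.5813 -0.0025  0.1166] ((0.5850092768669128, -0.0012803790159523487), 0.03005695529282093)
```

View pics/s6.png

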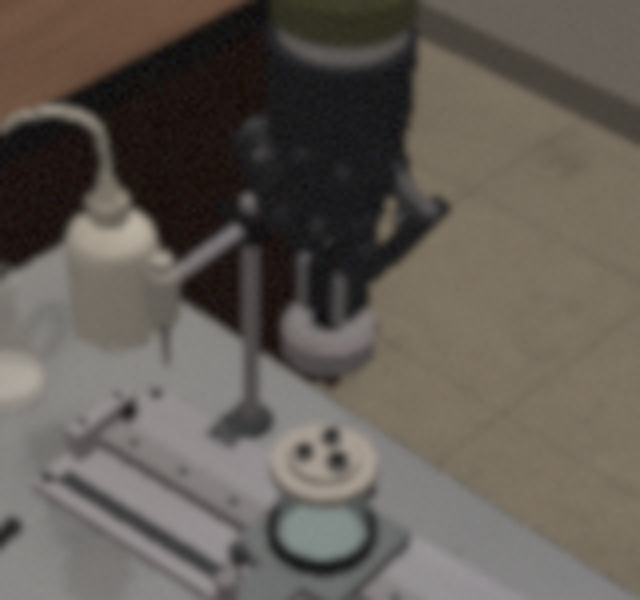

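The cap is held upright at (328,335), and the lid is seated level with its stubs showing at (322,460). Cap rim is about 9 cm above the flange. Handing in.

```bash
echo '[0, 0, 0, 0, 0, 0, 0.15, 0, 0, 0, 0, 0, 0, 0.15, 0, 0, 0, 0, 0, 0, 0.15]' | python3 drive.py|tail -3; python3 -c "
from plant import bot
print(bot.close_job())"
```

```text
wrist_force: [0.8, -0.4, -0.1]
grip_width: 0.188
finger_force: 29.3
the job is handed in; nothing more can be done
None
```

The job is handed in and no verdict came back; the last images and force readings show the carriage clicked into the measuring station, the port lid seated in the vessel, and the dust cap held upright and still about 9 cm above it.

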